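# Level the marble board with a wedge

## Robot

A 6-joint arm with a two-finger parallel gripper is mounted at the origin on a cart in front of the work surface, level with it; the furniture and walls round the work are solid. World frame = base frame: x ahead of the robot, y to its left, z up, the work surface at z = 0. Lengths are in m, angles in degrees, forces in N, time in s.
With the tool pointing down it reaches from about 0.4 to 0.825 m from the base axis. Payload 7 kg.
Tool frame: the origin (TCP) lies on the centre line of the jaws, within the pads' length; the fingertips stand 19 mm ahead of it and the grasp point (between the pads) is the TCP; z points along the fingers, y is the line along which they close (so a half turn about z gives the same grasp; the last joint's range is limited). The gripper opens to 88 mm and grips with 3 to 60 N. Pads are 19 mm wide; open, the fingers measure 130 mm over their backs; the gripper's body (78 mm by 193 mm) begins 47 mm behind the grasp point.
Start: joints at [86.866, 20.546, 0.682, 0, -70.136, -16.507], TCP at [0.227, 0.636, 0.246] pointing down, gripper open.
Joint ranges: [-176.03, 176.03], [-82.01, 121.73], [-58.28, 71.71], [-173.87, 95.51], [-174.79, -0.11], [-173.66, 173.66]. Speed limits (degrees/s): [136.94, 136.94, 172.46, 180, 180, 180].

## Interface

Orientations are given as [roll, pitch, yaw] about the fixed x, y, z axes, in that order (R = Rz(yaw) Ry(pitch) Rx(roll)).
In Python, from plant import * gives the robot as it stands. The module is installed in compiled form; this text tells all that it offers.
- The arm moves only by the tool play_rows, never from a script. Its argument "deltas" is a list of rows, each a list of 6 numbers: the shift along the world's x, y, z scaled (see below), then the turn, a rotation vector about the world's x, y, z scaled (see below). A call has 1 to 10 rows; each row shifts and turns the commanded pose from where the row before left it; what a row does not reach is not made up. The controller multiplies each number of a shift by 800 mm and each number of a turn by 180 degrees. A row lasts 1/10 s, in which the tool goes at most 50 mm and 8.59 degrees, less where a joint would pass 70% of its speed; a pose out of reach is approached as far as the arm can. A call with a number of a shift or a turn outside -1 to 1 is refused whole. A call with a gripper value outside its range is refused whole. "gripper" is the gripper command: -1 is shut, 1 is fully open, values between are in proportion, set as the call begins (left out, the last holds). The fingers move at their own pace and stop on an object; the grip force is fixed at half the most. Time passes only in rows, so rows that do not move let the fingers close. It gives the time, the measured TCP pose, the force, the opening and the grip force at its end, in the units of the state.
- get_obs(): the state, without advancing time (a new reading comes with each control period).
- snapshot(name): name is "scene" or "top" or "wrist"; returns (picture, depth): 400x640x3 uint8, blue, green, red; 400x640 float32, m along the optical axis (not along the pixel's ray), 0 where there is no reading.
- camera_model(name): a dict with "fx", "fy", "cx", "cy" (pixels), "k1" (the pictures are not rectified: a ray, as slopes to the right and down, at radius r is drawn at 1 + k1 r^2 times it, then the intrinsics apply), "world_to_cam" (4x4, takes a point from world to camera coordinates). Camera axes: x right, y down, z forward; pixel columns grow to the right and rows downward; lengths in m; the calibration is good to about 2 mm. A picture is of the moment at which its call begins: read the wrist's pose just before it. camera_model takes no time and is no camera call; for the wrist camera it gives the pose at the moment of the call.
- close_job(): hands the job in; it is judged then, once.
The state is a dict: "clock": time; "joint_pos": joint angles; "qvel": joint speeds; "tau": joint torques, N m; "tool_pos": TCP position; "orientation": TCP orientation; "force": force on the tool from outside, world axes, zero at the start; "moment": the same for the moment, N m; "opening": finger opening in m; "gripper_force": force on a finger pad.
Only numpy, scipy, OpenCV 4.12 (cv2) and the standard library are available. Lean on these libraries where they do the work, as an engineer would, in place of code of your own. Each camera call takes 0.05 s, during which the arm holds its last target. There are 200 camera calls.

## Task

The marble board on the hob slopes down to the corner nearest you. Take the wooden wedge, slide it thin end first under that low corner and push it in gently until the bubble of the spirit level on the board settles midway between its two lines, then let go and leave the wedge there. Do not force the wedge, shove or press on the board, or disturb the other things.

Things in the scene. Friction and masses are not known exactly. Their poses are not given: they have to be found in the camera images.
- wedge: Loose pale wooden wedge lying flat, 36 mm wide, 150 mm long, 140 g. Origin: on the underside, below the middle of the heel block; +x to the thin tip, +z up. Heel block: 35 mm long (x -17.5 to 17.5 mm), 36 mm wide, 45 mm tall; grip it across its width or push its upright back face.
- tip (a point): Middle of the upper edge of the wedge's blunt thin tip: x = 132.5 mm, 4 mm above the wedge's underside. From here the top is a straight ramp, 36 mm wide, that rises 0.226 mm per mm back to 30 mm high at the heel block (x = 17.5 mm). Let go under the corner, the wedge does not slip back.
- board: Loose white marble board, 205 mm square, 12 mm thick, about 1.4 kg. Origin: centre of the marble's underside. x axis: along its diagonal from the low corner, nearest the robot (x = -145 mm), to the far one; z up. Two rear feet at x = 55, y = +-60 mm, 26 to 30 mm high; two shorter front feet (22 mm high, 16 mm across) at x = -70, y = +-45 mm: the wedge goes between them.
- corner (a point): Point on the marble's underside at the middle of the round rubber bumper (16 mm across) under the low corner, 17 mm in from the corner's point, on the diagonal. The bumper stands 6 to 13 mm below this point (worn, differs each time); the ramp meets and lifts it, and it bears down with 2 to 6 N. The wedge depth needed differs: x of this point in the wedge's frame is 40 to 97 mm when level.
- vial (a point): Middle of the vial of the aluminium spirit level (180 x 34 x 30 mm) fixed on top of the board along its diagonal, midway between its two black cross lines, which stand 14 mm to either side. In it moves a white bubble, 22 mm long and 14 mm across, on black.
- bubble (a joint): Place of the bubble along the board's x axis, m; 0 = midway between the lines, positive = towards the far corner (near corner too low). Starts against its end stop at 0.012, leaves it when the board is within 30 mrad of level, then moves 0.4 mm per mrad, about 0.5 mm per mm of wedge travel. Lags: settles in about 1.2 s.
- tin_a: Bystander: small food tin, 58 mm across, 72 mm tall, origin under its centre. It and the wedge may swap sides.
- honey_jar: Bystander: honey jar, 63 mm across, 95 mm tall, origin under its centre.
- pepper_mill: Bystander: wooden pepper mill, 58 mm across, 150 mm tall, origin under its centre.
- tin_b: Bystander: squat tin, 75 mm across, 58 mm tall, origin under its centre.

How it is judged:
By the outcome, as a careful person would: the job done as asked, in the order asked, and still so for the second after the job is handed in, with the robot touching nothing.
It also fails if it takes over 72 s, if anything falls off the work surface, if the arm or the gripper's body presses on something with over 40 N, if the wrist force passes 120 N, or if a joint passes its speed limit or range.

## Working session

There is one attempt and no reset: what is moved stays moved. The work goes in short steps, Python scripts to look and compute and a tool call to move; the robot and the scene stay as the last step left them, time stands still between calls to the robot, and variables do not carry over. Pictures are saved under pics/ and viewed, at most 10 in all, crops included, and the job is handed in when it is done.

Besides the shell and the picture viewer there is one more tool, called after "Request:" as name([rows], argument=value, ...), one row to a line, values as JSON. play_rows: Moves the arm, as the interface text tells. Its arguments: {"type":"object","properties":{"deltas":{"type":"array","items":{"type":"array","items":{"type":"number","minimum":-1,"maximum":1}}},"gripper":{"type":"number"}},"required":["deltas"]}

```bash
mkdir -p pics; cat > h.py <<'E'
from plant import *
import numpy as np, cv2
def pts(name, d=None):
    pass
def ray(m,u,v):
    K=np.array([[m["fx"],0,m["cx"]],[0,m["fy"],m["cy"]],[0,0,1.]])
    p=np.array([(u-m["cx"])/m["fx"],(v-m["cy"])/m["fy"]]);q=p.copy()
    for _ in range(20): q=p/(1+m["k1"]*(q@q))
    T=np.linalg.inv(np.array(m["world_to_cam"]))
    return T[:3,3],T[:3,:3]@np.array([q[0],q[1],1])
def onplane(m,u,v,z):
    o,d=ray(m,u,v); return o+d*(z-o[2])/d[2]
def bydepth(m,u,v,dep):
    o,d=ray(m,u,v); return o+d*dep
E
python3 - <<'E'
from h import *
o=get_obs();print(o)
for n in("scene","top"):
    m=camera_model(n);p,d=snapshot(n);cv2.imwrite(f"pics/{n}0.png",p);np.save(f"{n}0.npy",d);print(n,m)
E
```

```text
{'clock': 0.0, 'joint_pos': array([ 8.68656455e+01,  2.05915318e+01,  6.33700877e-01, -1.89985253e-02,
       -7.01368810e+01, -1.65069107e+01]), 'qvel': array([ 0.08296573, -0.02533102,  0.03332433,  0.13163098,  0.00924383,
        0.00786287]), 'tau': array([ 2.71109166e-03, -5.82714236e+01,  2.93059194e+01,  6.99727759e+00,
        6.92254049e-03, -1.33643566e-04]), 'tool_pos': array([0.22676273, 0.63527909, 0.24462456]), 'orientation': array([ 1.79904117e+02, -9.78929852e-03, -1.96477271e+01]), 'force': array([-0.11298957, -0.46573035, -0.12655894]), 'moment': array([-0.01972358,  0.0022454 ,  0.01690188]), 'gripper_force': 0.0, 'opening': 0.08750904428622215}
scene {'fx': 397.6572501077509, 'fy': 397.6572501077509, 'cx': 317.7594774681696, 'cy': 199.18095275068498, 'k1': -0.05672528371041804, 'world_to_cam': array([[ 0.60708941, -0.79456311, -0.01057855, -0.41316001],
       [-0.46560842, -0.34489927, -0.81501736,  0.32034555],
       [ 0.64393419,  0.49971387, -0.57933997,  0.65287113],
       [ 0.        ,  0.        ,  0.        ,  1.        ]])}
top {'fx': 394.8874541387025, 'fy': 394.8874541387025, 'cx': 321.8838165248162, 'cy': 198.53451793451896, 'k1': -0.07046288377598031, 'world_to_cam': array([[ 0.01038729, -0.99970488, -0.0219604 , -0.03232483],
       [-0.98874548, -0.0069906 , -0.14944402,  0.63718838],
       [ 0.1492464 ,  0.02326556, -0.98852629,  0.96325277],
       [ 0.        ,  0.        ,  0.        ,  1.        ]])}
```

View pics/top0.png

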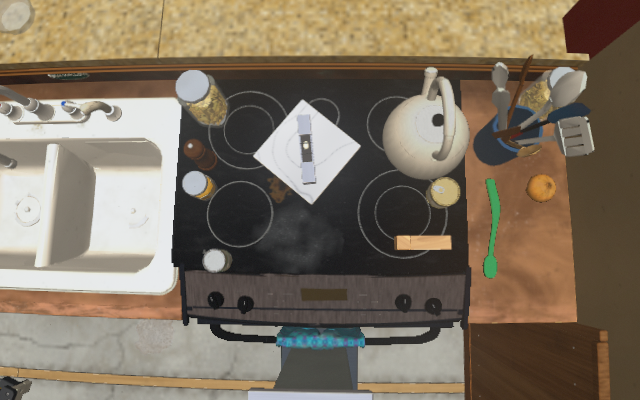

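View pics/scene0.png

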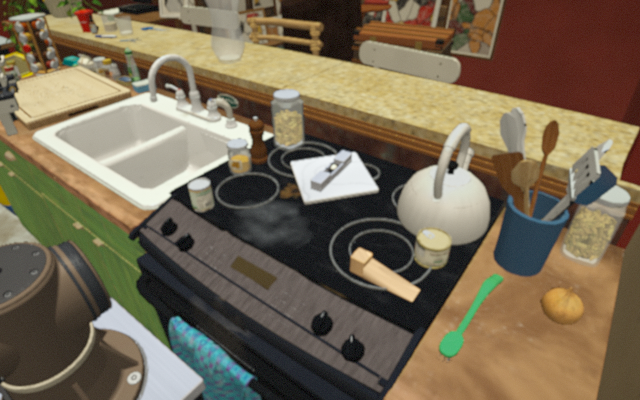

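The top view shows the board as a white diamond, with its near corner at about (308,203). The wedge is at (395–451, 236–249) with its heel at the left and its tip pointing right (-y). The tins are at (216,260) and (444,192).

```bash
python3 - <<'E'
from h import *
m=camera_model("top");p=cv2.imread("pics/top0.png");d=np.load("top0.npy")
hsv=cv2.cvtColor(p,cv2.COLOR_BGR2HSV)
print(hsv[243,430],hsv[243,400],hsv[150,270],hsv[170,330])
def big(mask,x0,y0,x1,y1):
    k=np.zeros_like(mask);k[y0:y1,x0:x1]=mask[y0:y1,x0:x1]
    c,_=cv2.findContours(k,0,1);return max(c,key=cv2.contourArea)
w=big(((hsv[...,1]>70)&(hsv[...,2]>110)).astype(np.uint8),380,222,462,262)
r=cv2.minAreaRect(w);print("wedge",r,cv2.boxPoints(r).tolist())
for u,v in cv2.boxPoints(r): print(onplane(m,u,v,.03).round(3), onplane(m,u,v,0).round(3))
for u,v in [(400,243),(412,243),(420,243),(430,243),(440,243),(448,243),(444,190),(216,259),(300,250),(300,265),(420,265)]: print(u,v,bydepth(m,u,v,d[v,u]).round(4))
b=big(((hsv[...,1]<40)&(hsv[...,2]>150)).astype(np.uint8),245,92,368,210)
h=cv2.convexHull(b);q=cv2.approxPolyDP(h,6,True)[:,0];print(q.tolist())
for u,v in q: print(u,v,bydepth(m,u,v,d[min(v+0,399),u]).round(4),onplane(m,u,v,.035).round(4))
E
```

```text
[ 16 112 221] [ 16 113 222] [113   5 226] [113   5 223]
wedge ((423.5, 242.0), (14.0, 55.0), 90.0) [[396.0, 235.0], [451.0, 235.0], [451.0, 249.0], [396.0, 249.0]]
[ 0.547 -0.218  0.03 ] [ 0.549 -0.222  0.   ]
[ 0.548 -0.359  0.03 ] [ 0.549 -0.369  0.   ]
[ 0.512 -0.358  0.03 ] [ 0.513 -0.367  0.   ]
[ 0.511 -0.217  0.03 ] [ 0.512 -0.222  0.   ]
400 243 [ 0.5258 -0.2249  0.0448]
412 243 [ 0.5267 -0.2587  0.0277]
420 243 [ 0.5269 -0.28    0.0246]
430 243 [ 0.5274 -0.3077  0.0174]
440 243 [ 0.5278 -0.3355  0.011 ]
448 243 [ 0.5281 -0.3585  0.0043]
444 190 [ 0.6609 -0.3387  0.0526]
216 259 [0.4808 0.2336 0.0693]
300 250 [ 0.507   0.0309 -0.0026]
300 265 [0.4679 0.0299 0.0012]
420 265 [ 0.4705 -0.2848 -0.0022]
[[301, 100], [359, 145], [312, 203], [253, 156]]
301 100 [0.9071 0.0326 0.0394] [0.909  0.0329 0.035 ]
359 145 [ 0.7835 -0.1233  0.0341] [ 0.7833 -0.1232  0.035 ]
312 203 [ 0.6284 -0.0007  0.0282] [ 0.6275 -0.001   0.035 ]
253 156 [ 0.7617  0.165  -0.0013] [0.7522 0.1575 0.035 ]
```

Request:
play_rows([
  [0.0375,-0.05,0,0,0,-0.0222],
  [0.0375,-0.05,0,0,0,-0.0222],
  [0.0375,-0.05,0,0,0,-0.0222],
  [0.0375,-0.05,0,0,0,-0.0222],
  [0.0375,-0.05,0,0,0,-0.0222],
  [0.0375,-0.05,0,0,0,-0.0222],
  [0.0375,-0.05,0,0,0,-0.0222],
  [0.0375,-0.05,0,0,0,-0.0222],
  [0.0375,-0.05,0,0,0,-0.0222],
  [0.0375,-0.05,0,0,0,-0.0222],
], gripper=1)

```text
clock: 1.1
tool_pos: [0.5276, 0.2338, 0.2455]
orientation: [180.0, 0.0, -59.8]
force: [0.8, 1.1, 0.6]
opening: 0.0875
gripper_force: 0.0
```

Request:
play_rows([
  [0,-0.055,0,0,0,-0.0167],
  [0,-0.055,0,0,0,-0.0167],
  [0,-0.055,0,0,0,-0.0167],
  [0,-0.055,0,0,0,-0.0167],
  [0,-0.055,0,0,0,-0.0167],
  [0,-0.055,0,0,0,-0.0167],
  [0,-0.055,0,0,0,-0.0167],
  [0,-0.055,0,0,0,-0.0167],
  [0,-0.055,0,0,0,-0.0167],
  [0,-0.055,0,0,0,-0.0167],
])

```text
clock: 2.1
tool_pos: [0.5264, -0.206, 0.2454]
orientation: [180.0, 0.0, -89.8]
force: [1.6, -0.4, 0.4]
opening: 0.0882
gripper_force: 0.0
```

Request:
play_rows([
  [0,0,0,0,0,0],
  [0,0,0,0,0,0],
  [0,0,0,0,0,0],
])

```text
clock: 2.4
tool_pos: [0.5267, -0.2039, 0.2453]
orientation: [180.0, 0.0, -89.6]
force: [-0.8, 0.4, 0.5]
opening: 0.0873
gripper_force: 0.0
```

```bash
python3 - <<'E'
from h import *
m=camera_model("wrist");p,d=snapshot("wrist");cv2.imwrite("pics/w1.png",p);np.save("w1.npy",d);np.save("w1m.npy",m,allow_pickle=True)
o=get_obs();print(o["clock"],o["tool_pos"],o["orientation"],o["joint_pos"],o["force"])
E
```

```text
2.45 [ 0.52688418 -0.2034894   0.2454546 ] [ 1.79989560e+02  1.14657091e-02 -8.95960645e+01] [-1.27340037e+00  1.02297609e+01 -1.34649414e+01 -1.21811789e-02
 -6.63160689e+01  1.68223105e+00] [-0.01394203  0.24929056 -0.77050062]
```

View pics/w1.png

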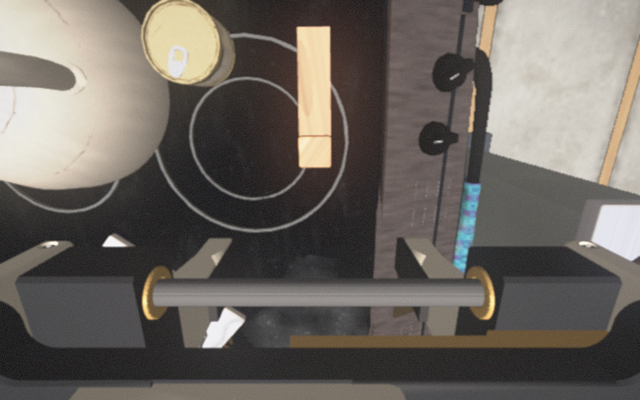

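The wrist view shows the wedge upright in the picture. The heel top face is at (299–331, 136–167) and the tip at row 27.

```bash
python3 - <<'E'
from h import *
m=np.load("w1m.npy",allow_pickle=True).item();p=cv2.imread("pics/w1.png");d=np.load("w1.npy")
hsv=cv2.cvtColor(p,cv2.COLOR_BGR2HSV)
k=((hsv[...,1]>60)&(hsv[...,2]>130)).astype(np.uint8)
def line(rows,zf):
    L=[];R=[]
    for v in rows:
        c=np.where(k[v,280:345])[0]+280
        L.append(onplane(m,c[0]-.5,v,zf(v)));R.append(onplane(m,c[-1]+.5,v,zf(v)))
    return np.array(L),np.array(R)
L,R=line(range(140,164),lambda v:.045)
print("heel x",L[:,0].mean(),R[:,0].mean(), "y",L[[0,-1],1])
rows=range(32,132,4)
L,R=line(rows,lambda v:d[v,314] and bydepth(m,314,v,d[v,314])[2])
C=(L+R)/2; f=np.polyfit(C[:,1],C[:,0],1);print("width",np.abs(L-R)[:,0].mean(),"dx/dy",f[0],"x at -.235",np.polyval(f,-.235))
c=np.where(k[10:190,314])[0]+10;print(c[0],c[-1],onplane(m,314,c[0]-.5,.004),onplane(m,314,c[-1]+.5,.045),onplane(m,314,135.5,.045),onplane(m,314,135.5,.03))
E
```

```text
heel x 0.5489980727328828 0.5118284995595453 y [-0.24703466 -0.22161108]
width 0.03766848994287287 dx/dy -0.013590759641313788 x at -.235 0.5309327826785875
26 167 [ 0.53188144 -0.36757642  0.004     ] [ 0.53106696 -0.21660517  0.045     ] [ 0.53114673 -0.25198941  0.045     ] [ 0.53131676 -0.2505313   0.03      ]
```

Request:
play_rows([
  [0.0045,-0.0394,0,0,0,0.002],
  [0,0,-0.05,0,0,0],
  [0,0,-0.06,0,0,0],
  [0,0,-0.06,0,0,0],
  [0,0,-0.05,0,0,0],
  [0,0,-0.025,0,0,0],
  [0,0,-0.015,0,0,0],
  [0,0,0,0,0,0],
  [0,0,0,0,0,0],
  [0,0,0,0,0,0],
], gripper=0.4)

```text
clock: 3.45
tool_pos: [0.5317, -0.2357, 0.0392]
orientation: [-179.8, -0.0, -89.3]
force: [-0.5, 0.5, -0.3]
opening: 0.061
gripper_force: 0.0
```

Request:
play_rows([
  [-0.0012,0,-0.007,0,0,0],
  [0,0,-0.007,0,0,0],
  [0,0,0,0,0,0],
  [0,0,0,0,0,0],
])

```text
clock: 3.85
tool_pos: [0.5294, -0.2359, 0.0262]
orientation: [180.0, -0.0, -89.3]
force: [0.5, 0.6, 0.7]
opening: 0.0614
gripper_force: 0.0
```

Request:
play_rows([
  [0,0,0,0,0,0],
  [0,0,0,0,0,0],
  [0,0,0,0,0,0],
  [0,0,0,0,0,0],
  [0,0,0,0,0,0],
  [0,0,0,0,0,0],
  [0,0,0,0,0,0],
  [0,0,0,0,0,0],
], gripper=-1)

```text
clock: 4.65
tool_pos: [0.5297, -0.2358, 0.0265]
orientation: [-180.0, -0.0, -89.3]
force: [0.6, 0.0, 0.2]
opening: 0.0361
gripper_force: 29.9
```

Request:
play_rows([
  [0,0,0.02,0,0,0],
  [0,0,0.05,0,0,0],
  [0,0,0.05,0,0,0],
  [-0.0047,0.0169,0,0,0,0.0333],
  [-0.0047,0.0169,0,0,0,0.0333],
  [-0.0047,0.0169,0,0,0,0.0333],
  [-0.0047,0.0169,0,0,0,0.0333],
  [-0.0047,0.0169,0,0,0,0.0333],
  [-0.0047,0.0169,0,0,0,0.0333],
  [-0.0047,0.0169,0,0,0,0.0333],
])

```text
clock: 5.65
tool_pos: [0.5025, -0.1406, 0.122]
orientation: [180.0, 0.0, -47.1]
force: [-0.0, 0.4, -0.6]
opening: 0.0359
gripper_force: 29.9
```

Request:
play_rows([
  [-0.0047,0.0169,0,0,0,0.0333],
  [-0.0047,0.0169,0,0,0,0.0333],
  [-0.0047,0.0169,0,0,0,0.0333],
  [-0.0047,0.0169,0,0,0,0.0333],
  [-0.0047,0.0169,0,0,0,0.0333],
  [-0.0047,0.0169,0,0,0,0.0333],
  [-0.0047,0.0169,0,0,0,0.0333],
  [-0.0047,0.0169,0,0,0,0.0333],
  [-0.0047,0.0169,0,0,0,0.0333],
  [0,0,0,0,0,0],
])

```text
clock: 6.65
tool_pos: [0.4686, -0.0187, 0.1222]
orientation: [-180.0, 0.0, 6.8]
force: [0.6, 0.3, -1.0]
opening: 0.0358
gripper_force: 29.9
```

Request:
play_rows([
  [0,0,0,0,0,0],
  [0,0,0,0,0,0],
  [0,0,0,0,0,0],
])

```text
clock: 6.95
tool_pos: [0.4694, -0.02, 0.1223]
orientation: [180.0, 0.0, 6.5]
force: [-0.2, -0.3, -1.3]
opening: 0.0359
gripper_force: 29.9
```

```bash
python3 - <<'E'
from h import *
m=camera_model("wrist");p,d=snapshot("wrist");cv2.imwrite("pics/w2.png",p);np.save("w2.npy",d);np.save("w2m.npy",m,allow_pickle=True)
o=get_obs();print(o["clock"],o["tool_pos"],o["orientation"],o["joint_pos"],o["force"],o["gripper_force"])
p,d=snapshot("top");cv2.imwrite("pics/top2.png",p)
# board edges from first top image
m=camera_model("top");p=cv2.imread("pics/top0.png");hsv=cv2.cvtColor(p,cv2.COLOR_BGR2HSV)
k=((hsv[...,1]<40)&(hsv[...,2]>120)).astype(np.uint8)
k[:92]=0;k[210:]=0;k[:,:245]=0;k[:,368:]=0
c=max(cv2.findContours(k,0,1)[0],key=cv2.contourArea)[:,0].astype(float)
Q=np.array([[301,100],[359,145],[308,203],[253,156]],float)
ls=[]
for i in range(4):
    a,b=Q[i],Q[(i+1)%4];t=(b-a)/np.linalg.norm(b-a);n=np.array([-t[1],t[0]])
    s=(c-a)@t;e=abs((c-a)@n);q=c[(s>8)&(s<np.linalg.norm(b-a)-8)&(e<5)]
    P=np.array([onplane(m,u,v,.036)[:2] for u,v in q]);vx,vy,x0,y0=cv2.fitLine(P.astype(np.float32),2,0,.01,.01).ravel()
    ls.append((np.array([x0,y0]),np.array([vx,vy])));print(len(q),np.degrees(np.arctan2(vy,vx)))
for i in range(4):
    (a,u),(b,v)=ls[i-1],ls[i];s=np.linalg.solve(np.c_[u,-v],b-a);print((a+s[0]*u).round(4))
E
```

```text
7.0 [ 0.46937415 -0.01993918  0.12227609] [1.79997320e+02 1.22863201e-02 6.51217711e+00] [ 2.16626373e+01  8.29231919e+00 -3.41385820e+01 -8.45114896e-04
 -4.75816586e+01  7.48501102e+01] [-0.25747545 -0.15425727 -2.19127013] 29.867752343416214
44 50.232315
47 -39.046417
43 50.911644
46 -38.80446
[0.9125 0.0308]
[ 0.7812 -0.1269]
[6.24e-01 6.00e-04]
[0.7528 0.1592]
```

View pics/w2.png

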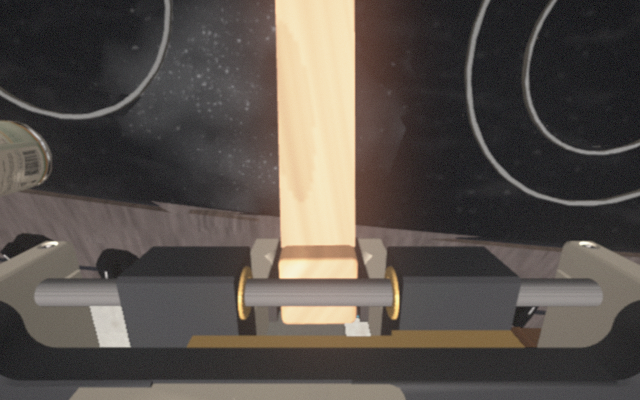

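The wedge is held straight in the jaws (edges at columns 278–356), but the board is out of the wrist's view. I'll lower the wedge, align it, and check with the top camera.

Request:
play_rows([
  [0,0.0056,0,0,0,-0.0033],
  [0,0,-0.04,0,0,0],
  [0,0,-0.04,0,0,0],
  [0,0,-0.025,0,0,0],
  [0,0,-0.0125,0,0,0],
  [0,0,0,0,0,0],
  [0,0,0,0,0,0],
  [0,0,0,0,0,0],
  [0,0,0,0,0,0],
])

```text
clock: 7.95
tool_pos: [0.4699, -0.0148, 0.0291]
orientation: [-180.0, -0.1, 6.0]
force: [0.1, -0.3, -1.3]
opening: 0.0361
gripper_force: 29.9
```

```bash
python3 - <<'E'
from h import *
o=get_obs();print(o["clock"],o["tool_pos"],o["orientation"],o["force"])
p,d=snapshot("top");cv2.imwrite("pics/top3.png",p);m=camera_model("top")
c=cv2.resize(p[90:290,220:420],None,fx=3,fy=3,interpolation=2);cv2.imwrite("pics/top3c.png",c)
q,_=snapshot("scene");cv2.imwrite("pics/scene3.png",q)
E
```

```text
7.95 [ 0.46991026 -0.01483161  0.02906979] [-1.79978404e+02 -8.66453408e-02  6.00312289e+00] [ 0.05873635 -0.33729912 -1.27400679]
```

View pics/top3c.png

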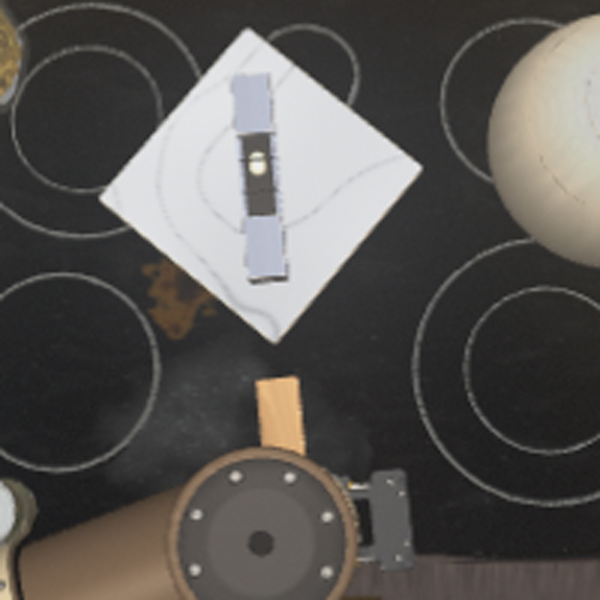

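The wedge tip (crop 278,379) lies on the board's extended diagonal, through the near corner (275,343). The bubble (257,163) sits at the far end of the vial. I'll set the wedge on the surface and advance.

Request:
play_rows([
  [0,0,-0.0028,0,0,0],
  [0,0,0,0,0,0],
  [0.0124,0.0013,0,0,0,0],
  [0.0124,0.0013,0,0,0,0],
  [0.0124,0.0013,0,0,0,0],
  [0,0,0,0,0,0],
  [0,0,0,0,0,0],
])

```text
clock: 8.75
tool_pos: [0.4999, -0.0117, 0.0261]
orientation: [-180.0, -0.1, 6.0]
force: [0.9, -0.7, -0.4]
opening: 0.036
gripper_force: 30.0
```

Request:
play_rows([
  [0.0062,0.00065,0,0,0,0],
  [0.0062,0.00065,0,0,0,0],
  [0.0062,0.00065,0,0,0,0],
  [0,0,0,0,0,0],
  [0,0,0,0,0,0],
])

```text
clock: 9.25
tool_pos: [0.5144, -0.0102, 0.0261]
orientation: [-180.0, -0.0, 6.0]
force: [1.5, -0.3, -0.4]
opening: 0.0356
gripper_force: 30.0
```

Request:
play_rows([
  [0.005,0.00052,0,0,0,0],
  [0.005,0.00052,0,0,0,0],
  [0.005,0.00052,0,0,0,0],
  [0.005,0.00052,0,0,0,0],
  [0,0,0,0,0,0],
  [0,0,0,0,0,0],
  [0,0,0,0,0,0],
])

```text
clock: 9.95
tool_pos: [0.5303, -0.0086, 0.0261]
orientation: [-180.0, -0.0, 6.0]
force: [-0.2, -0.2, -1.5]
opening: 0.0358
gripper_force: 30.0
```

```bash
cat > b.py <<'E'
from h import *
import sys
# bubble along the vial in the top picture; lines = dark cross lines, scale from level's ends
def shot(name):
    o=get_obs();p,d=snapshot("top");cv2.imwrite(f"pics/{name}.png",p)
    g=p[90:190,270:350].astype(np.float32)
    cv2.imwrite(f"pics/{name}c.png",cv2.resize(g,None,fx=6,fy=6,interpolation=2))
    m=camera_model("top")
    w=p.astype(np.float32);hsv=cv2.cvtColor(p,cv2.COLOR_BGR2HSV)
    v=hsv[...,2].astype(float)
    # profile along the dark window
    sub=v[128:170,296:318]
    print(name,o["clock"],o["tool_pos"].round(4),o["force"].round(1))
    return p,v
if __name__=="__main__":
    p,v=shot(sys.argv[1]);print(v[130:166,298:316].astype(int))
E
python3 b.py t4
```

```text
t4 9.95 [ 0.5303 -0.0086  0.0261] [-0.2 -0.2 -1.5]
[[191 206 205 203 203 204 206 206 207 207 207 209 185 212 227 227 226 227]
 [193 206 205 204 203 205 206 206 207 209 207 208 205 200 219 227 227 226]
 [196 206 207 204 204 205 206 206 206 208 207 209 212 200 217 226 226 225]
 [216 205 205 204 206 207 208 207 207 203 205 203 204 197 217 226 226 226]
 [223 205 194 187 170 153 141 126 117 115 116 121 144 160 209 226 225 225]
 [204 151 128 118 112 106 102  98  95  93  93 105 176 193 215 226 225 226]
 [220 189 133  95  94  91  94  92  92  93  93  95 178 216 222 225 225 225]
 [224 215 155  91  92  92  92  91  92  92  93  91 178 200 216 225 225 224]
 [224 216 158  91  92  91  93  91  92  92  92  92 177 196 215 225 225 224]
 [224 216 158  92  93  92  92  92  92  92  92  93 157 183 214 225 225 225]
 [223 216 166 101  93  93 115 141 128 101  93  94 153 179 213 225 225 224]
 [225 217 166 102  93 127 213 233 232 189 112  92 153 198 220 225 225 224]
 [225 218 179 117  92 170 194 185 185 153 108  93  95 158 192 216 224 224]
 [226 196 126  87  82 115 157 165 161 168 129  88 126 188 200 216 224 224]
[... 1069 characters left out ...]
136  95  95  95  94  95  95  95  96 110 187 217 220 222]
 [222 222 219 198 139  96  95  95  95  95  96  96  95  97 182 199 214 222]
 [222 223 220 216 158  94  96  94  95  94  95  95  95  95 182 198 212 222]
 [222 222 220 216 159  96  95  95  97  88 104 109 127 139 190 199 211 222]
 [222 222 214 203 190 173 197 205 201 205 206 206 206 205 209 178 202 222]
 [221 221 201 195 205 204 205 206 206 207 208 208 207 207 210 183 203 220]
 [221 221 195 192 205 205 205 205 205 206 208 208 207 207 210 203 210 216]
 [216 220 197 194 206 206 205 206 206 207 208 208 208 207 209 212 190 195]][ WARN:0@0.784] global loadsave.cpp:1063 imwrite_ Unsupported depth image for selected encoder is fallbacked to CV_8U.
```

```bash
cat > b.py <<'E'
from h import *
import sys
def ends(v):  # bubble's half-level crossings, rows, mean of the middle columns
    r=np.interp
    pr=v[134:166,304:308].astype(float).mean(1)-95; big=np.where(pr>60)[0]; a,b=big[0],big[-1]
    t=a-(pr[a]-65)/max(pr[a]-pr[a-1],1); e=b+(pr[b]-65)/max(pr[b]-pr[b+1],1)
    return 134+t,134+e
def rep(p,n):
    t,e=ends(cv2.cvtColor(p,cv2.COLOR_BGR2HSV)[...,2]);c=(t+e)/2
    print(n,round(t,2),round(e,2),"centre",round(c,2),"off mm",round((148.05-c)*2.67,2))
if __name__=="__main__":
    if sys.argv[1]=="old":
        for n in sys.argv[2:]: rep(cv2.imread(f"pics/{n}.png"),n)
    else:
        o=get_obs();p,d=snapshot("top");cv2.imwrite(f"pics/{sys.argv[1]}.png",p);rep(p,sys.argv[1]);print(o["clock"],o["tool_pos"].round(4),o["force"].round(1))
E
python3 b.py old top0 top2 top3 t4
```

```text
Traceback (most recent call last):
  File "b.py", line 13, in <module>
    for n in sys.argv[2:]: rep(cv2.imread(f"pics/{n}.png"),n)
                           ~~~^^^^^^^^^^^^^^^^^^^^^^^^^^^^^^^
  File "b.py", line 9, in rep
    t,e=ends(cv2.cvtColor(p,cv2.COLOR_BGR2HSV)[...,2]);c=(t+e)/2
        ~~~~^^^^^^^^^^^^^^^^^^^^^^^^^^^^^^^^^^^^^^^^^^
  File "b.py", line 6, in ends
    t=a-(pr[a]-65)/max(pr[a]-pr[a-1],1); e=b+(pr[b]-65)/max(pr[b]-pr[b+1],1)
                                                                  ~~^^^^^
IndexError: index 32 is out of bounds for axis 0 with size 32
```

Request:
play_rows([
  [0.005,0.00052,0,0,0,0],
  [0.005,0.00052,0,0,0,0],
  [0,0,0,0,0,0],
  [0,0,0,0,0,0],
  [0,0,0,0,0,0],
])

```text
clock: 10.5
tool_pos: [0.5382, -0.0079, 0.026]
orientation: [180.0, -0.0, 6.0]
force: [0.8, -1.1, -1.3]
opening: 0.0361
gripper_force: 30.0
```

```bash
python3 b.py t5
```

```text
Traceback (most recent call last):
  File "b.py", line 15, in <module>
    o=get_obs();p,d=snapshot("top");cv2.imwrite(f"pics/{sys.argv[1]}.png",p);rep(p,sys.argv[1]);print(o["clock"],o["tool_pos"].round(4),o["force"].round(1))
                                                                             ~~~^^^^^^^^^^^^^^^
  File "b.py", line 9, in rep
    t,e=ends(cv2.cvtColor(p,cv2.COLOR_BGR2HSV)[...,2]);c=(t+e)/2
        ~~~~^^^^^^^^^^^^^^^^^^^^^^^^^^^^^^^^^^^^^^^^^^
  File "b.py", line 6, in ends
    t=a-(pr[a]-65)/max(pr[a]-pr[a-1],1); e=b+(pr[b]-65)/max(pr[b]-pr[b+1],1)
                                                                  ~~^^^^^
IndexError: index 32 is out of bounds for axis 0 with size 32
```

```bash
sed -i 's/v\[134:166/v[137:160/; s/134+t,134+e/137+t,137+e/' b.py; python3 b.py old top0 top2 top3 t4 t5;python3 - <<'E'
import cv2,numpy as np
a=cv2.imread('pics/top3.png')
for n in('t4','t5'):
    v=cv2.imread(f'pics/{n}.png')
    # near-corner shift against untouched picture
    f=lambda p:p[175:208,290:325].astype(np.float32).mean(2)
    print(n,cv2.phaseCorrelate(f(a),f(v)))
E
```

```text
top0 140.82 148.34 centre 144.58 off mm 9.26
top2 140.41 147.57 centre 143.99 off mm 10.83
top3 140.41 147.58 centre 143.99 off mm 10.83
t4 140.41 147.58 centre 143.99 off mm 10.83
t5 140.41 147.57 centre 143.99 off mm 10.85
t4 ((0.01739916585999879, -0.21713233401256105), 0.7435157913484691)
t5 ((0.204346808576215, -0.23247016599496106), 0.609067119014116)
```

Request:
play_rows([
  [0.004,0.00042,0,0,0,0],
  [0.004,0.00042,0,0,0,0],
  [0.004,0.00042,0,0,0,0],
  [0.004,0.00042,0,0,0,0],
  [0,0,0,0,0,0],
  [0,0,0,0,0,0],
  [0,0,0,0,0,0],
  [0,0,0,0,0,0],
  [0,0,0,0,0,0],
  [0,0,0,0,0,0],
])

```text
clock: 11.55
tool_pos: [0.5446, -0.0083, 0.0258]
orientation: [179.9, 0.6, 5.9]
force: [-20.3, -0.2, 20.7]
opening: 0.0362
gripper_force: 30.0
```

```bash
python3 b.py t6
```

```text
t6 140.4 147.55 centre 143.98 off mm 10.88
11.55 [ 0.5446 -0.0083  0.0258] [-20.3  -0.2  20.7]
```

Request:
play_rows([
  [-0.006,-0.00063,0,0,0,0],
  [-0.006,-0.00063,0,0,0,0],
  [-0.006,-0.00063,0,0,0,0],
  [0,0,0,0,0,0],
  [0,0,0,0,0,0],
])

```text
clock: 12.1
tool_pos: [0.5357, -0.008, 0.0259]
orientation: [180.0, 0.1, 6.0]
force: [-3.2, 1.3, -0.0]
opening: 0.0359
gripper_force: 30.0
```

```bash
python3 b.py t7; python3 - <<'E'
from h import *
q,_=snapshot("scene");cv2.imwrite("pics/s7.png",q)
A=[cv2.imread(f"pics/{n}.png") for n in("top3","t5","t6","t7")]
for n,v in zip(("t5","t6","t7"),A[1:]):
    f=lambda p,s:p[s].astype(np.float32).mean(2)
    for s in (np.s_[95:130,280:330],np.s_[130:170,250:285],np.s_[130:175,330:365]): print(n,np.round(cv2.phaseCorrelate(f(A[0],s),f(v,s))[0],2))
c=[cv2.resize(v[90:250,250:365],None,fx=3.4,fy=3.4,interpolation=2) for v in A[2:]]
s=cv2.imread("pics/scene3.png")
cv2.imwrite("pics/cmp.png",np.hstack(c))
cv2.imwrite("pics/s7c.png",cv2.resize(q[130:270,260:400],None,fx=4,fy=4,interpolation=2))
E
```

```text
t7 140.52 147.78 centre 144.15 off mm 10.41
12.1 [ 0.5357 -0.008   0.0259] [-3.2  1.3 -0. ]
t5 [ 0.01 -0.01]
t5 [ 0. -0.]
t5 [-0.05  0.48]
t6 [-0.19  0.02]
t6 [-0.12 -0.  ]
t6 [-0.16  0.36]
t7 [-0.01 -0.02]
t7 [-0.01 -0.  ]
t7 [-0.08  0.45]
```

View pics/cmp.png

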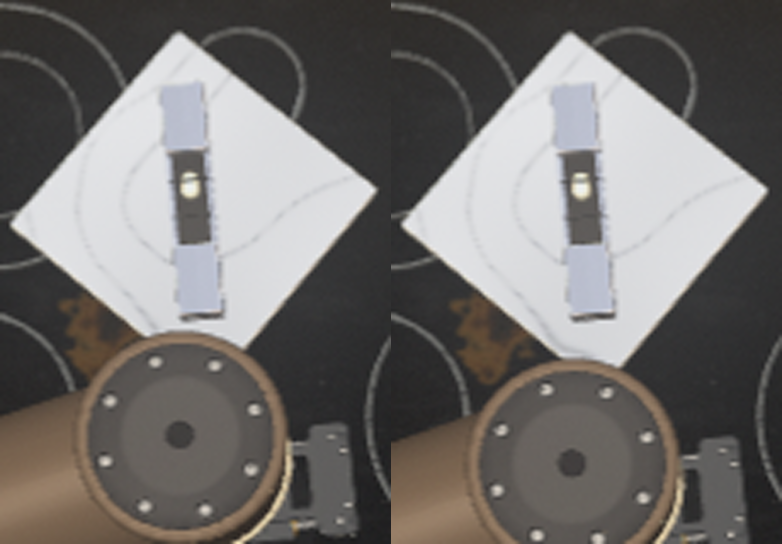

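View pics/s7c.png

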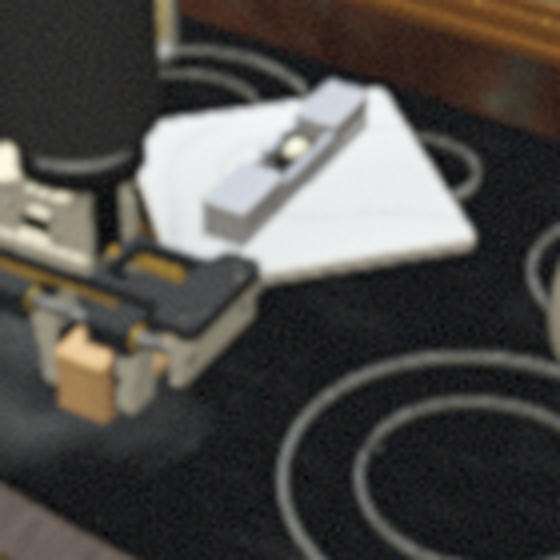

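The comparison shows the board unshifted and the wedge correctly under the corner. The 20 N comes from the rigid grip tilting the nose into the hob. I'll let go and push on the heel's back face with closed fingers instead.

Request:
play_rows([
  [0,0,0,0,0,0],
  [0,0,0,0,0,0],
  [0,0,0,0,0,0],
  [0,0,0,0,0,0],
  [0,0,0.02,0,0,0],
  [0,0,0.04,0,0,0],
  [0,0,0.04,0,0,0],
  [0,0,0,0,0,0],
  [0,0,0,0,0,0],
], gripper=0.4)

```text
clock: 13.1
tool_pos: [0.537, -0.0078, 0.107]
orientation: [-180.0, -0.1, 6.0]
force: [-0.9, -0.8, -0.9]
opening: 0.0613
gripper_force: 0.0
```

Request:
play_rows([
  [-0.025,-0.0026,0,0,0,0],
  [-0.0249,-0.0026,0,0,0,0],
  [0,0,0,0,0,0],
  [0,0,0,0,0,0],
  [0,0,0,0,0,0],
  [0,0,0,0,0,0],
  [0,0,0,0,0,0],
  [0,0,0,0,0,0],
  [0,0,0,0,0,0],
], gripper=-1)

```text
clock: 14.0
tool_pos: [0.4966, -0.0122, 0.106]
orientation: [180.0, 0.0, 6.0]
force: [-0.3, -0.2, 0.9]
opening: 0.0008
gripper_force: 0.0
```

```bash
python3 - <<'E'
from h import *
o=get_obs();m=camera_model("wrist");p,d=snapshot("wrist");cv2.imwrite("pics/w8.png",p);np.save("w8.npy",d);np.save("w8m.npy",m,allow_pickle=True)
print(o["clock"],o["tool_pos"],o["orientation"],o["opening"],o["force"])
E
python3 b.py t8
```

```text
14.0 [ 0.49658098 -0.01215835  0.10601382] [1.79998207e+02 8.56915246e-03 6.00730211e+00] 0.0007911353259411152 [-0.276176   -0.17874752  0.938044  ]
t8 140.41 147.59 centre 144.0 off mm 10.81
14.05 [ 0.4966 -0.0122  0.1061] [-0.3 -0.4 -0.6]
```

View pics/w8.png

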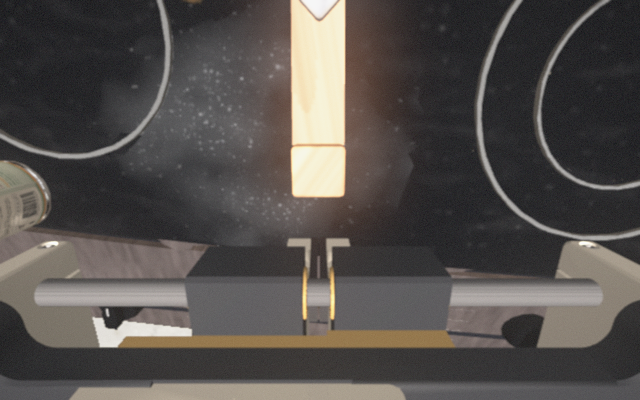

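The wedge is straight (centre column 318), with the board's corner point over it at (320,20). I'll lower the closed fingers behind the heel.

Request:
play_rows([
  [0,0,-0.045,0,0,0],
  [0,0,-0.035,0,0,0],
  [0,0,-0.018,0,0,0],
  [0,0,0,0,0,0],
  [0,0,0,0,0,0],
  [0.01,0.001,0,0,0,0],
  [0.005,0.0005,0,0,0,0],
  [0,0,0,0,0,0],
  [0,0,0,0,0,0],
])

```text
clock: 15.0
tool_pos: [0.5087, -0.011, 0.0282]
orientation: [-180.0, -0.0, 6.0]
force: [-1.7, -1.4, 2.4]
opening: 0.0005
gripper_force: 1.2
```

Request:
play_rows([
  [0.004,0.0004,0,0,0,0],
  [0.004,0.0004,0,0,0,0],
  [0.004,0.0004,0,0,0,0],
  [0,0,0,0,0,0],
])

```text
clock: 15.4
tool_pos: [0.5144, -0.0112, 0.0272]
orientation: [179.9, 0.4, 5.9]
force: [-10.9, -1.9, 7.3]
opening: 0.0004
gripper_force: 5.9
```

Request:
play_rows([
  [0.003,0.0003,0,0,0,0],
  [0.003,0.0003,0,0,0,0],
  [0,0,0,0,0,0],
  [0,0,0,0,0,0],
  [0,0,0,0,0,0],
  [0,0,0,0,0,0],
  [0,0,0,0,0,0],
  [0,0,0,0,0,0],
  [0,0,0,0,0,0],
])

```text
clock: 16.3
tool_pos: [0.5186, -0.011, 0.0272]
orientation: [179.9, 0.4, 5.9]
force: [-13.4, -1.6, 9.5]
opening: 0.0006
gripper_force: 7.0
```

```bash
python3 b.py t9
```

```text
t9 140.56 147.87 centre 144.21 off mm 10.24
16.3 [ 0.5186 -0.011   0.0272] [-13.4  -1.6   9.5]
```

Request:
play_rows([
  [0.003,0.0003,0,0,0,0],
  [0.003,0.0003,0,0,0,0],
  [0.003,0.0003,0,0,0,0],
  [0.003,0.0003,0,0,0,0],
  [0,0,0,0,0,0],
])

```text
clock: 16.85
tool_pos: [0.5289, -0.0099, 0.0272]
orientation: [179.9, 0.4, 5.9]
force: [-10.5, -0.9, 8.1]
opening: 0.0006
gripper_force: 5.8
```

Request:
play_rows([
  [0,0,0,0,0,0],
  [0,0,0,0,0,0],
  [0,0,0,0,0,0],
  [0,0,0,0,0,0],
  [0,0,0,0,0,0],
  [0,0,0,0,0,0],
  [0,0,0,0,0,0],
  [0,0,0,0,0,0],
  [0,0,0,0,0,0],
  [0,0,0,0,0,0],
])

```text
clock: 17.85
tool_pos: [0.529, -0.0098, 0.0272]
orientation: [180.0, 0.4, 5.9]
force: [-11.2, -1.6, 6.2]
opening: 0.0007
gripper_force: 5.6
```

```bash
python3 b.py t10; python3 - <<'E'
from h import *
A=[cv2.imread(f"pics/{n}.png") for n in("t8","t9","t10")]
for v in A[1:]:
    f=lambda p,s:p[s].astype(np.float32).mean(2)
    for s in (np.s_[95:130,280:330],np.s_[130:170,245:285],np.s_[125:165,335:368]): print(np.round(cv2.phaseCorrelate(f(A[0],s),f(v,s))[0],2))
E
```

```text
t10 142.44 149.29 centre 145.86 off mm 5.83
17.85 [ 0.529  -0.0098  0.0272] [-11.2  -1.6   6.2]
[-0.22  0.04]
[-0.07  0.03]
[-0.12 -0.15]
[-0.2   0.05]
[-0.04 -0.05]
[-0.27 -0.33]
```

Request:
play_rows([
  [0.003,0.0003,0,0,0,0],
  [0.003,0.0003,0,0,0,0],
  [0.003,0.0003,0,0,0,0],
  [0.001,0.0001,0,0,0,0],
  [0,0,0,0,0,0],
])

```text
clock: 18.4
tool_pos: [0.5368, -0.009, 0.0272]
orientation: [179.9, 0.4, 5.9]
force: [-11.6, -2.5, 7.5]
opening: 0.0005
gripper_force: 5.9
```

Request:
play_rows([
  [0,0,0,0,0,0],
  [0,0,0,0,0,0],
  [0,0,0,0,0,0],
  [0,0,0,0,0,0],
  [0,0,0,0,0,0],
  [0,0,0,0,0,0],
  [0,0,0,0,0,0],
  [0,0,0,0,0,0],
  [0,0,0,0,0,0],
  [0,0,0,0,0,0],
])

```text
clock: 19.4
tool_pos: [0.5369, -0.009, 0.0272]
orientation: [179.9, 0.4, 5.9]
force: [-12.1, -2.8, 6.9]
opening: 0.0003
gripper_force: 5.8
```

```bash
python3 b.py t11; python3 - <<'E'
from h import *
p=cv2.imread("pics/t11.png");v=cv2.cvtColor(p,cv2.COLOR_BGR2HSV)[...,2];print(v[136:160,300:313])
q,_=snapshot("scene");cv2.imwrite("pics/s11.png",q)
E
```

```text
t11 143.14 150.47 centre 146.8 off mm 3.32
19.4 [ 0.5369 -0.009   0.0272] [-12.1  -2.8   6.9]
[[137  89  88  88  88  88  89  89  87  91 177 215 222]
 [154  89  89  87  88  87  87  88  89  86 177 200 216]
 [157  87  87  87  87  87  88  88  88  88 177 197 214]
 [158  89  88  88  88  87  89  88  88  88 155 203 220]
 [165  99  88  88  89  88  89  87  88  89 151 184 214]
 [167 100  89  89  88  87  88  88  89  88  94 177 220]
 [122  82  80  80  85  83  79  80  79  85 122 189 220]
 [172 112  88  88 119 173 179 126  86  89 126 192 205]
 [179 117  89 121 212 235 235 224 160  89 128 192 202]
 [179 117  89 191 232 238 238 231 170  90 107 185 200]
 [180 117  88 195 233 238 238 234 181  97 106 185 199]
 [197 135  89 158 225 238 238 234 185 100 106 184 216]
 [199 136  90 151 223 238 238 236 197 115  90 181 202]
 [216 155  91 120 215 236 236 229 177 105  90 180 198]
 [217 159  90  86 172 218 220 198 136  91  89 180 215]
 [217 158  91  89  99 119 123 110  96  91  91 115 167]
 [188 133 102  90  91  87  82  82  81  82  87 120 166]
 [201 135  77  79  81  87  91  90  91  91  91 130 192]
 [217 166 100  89  90  91  91  90  91  91  92 130 194]
 [218 179 117  91  91  91  90  91  91  90  92 128 193]
 [218 180 117  91  92  92  93  92  91  91  91 129 193]
 [218 180 117  92  91  92  91  92  92  91  92 109 187]
 [218 196 135  92  91  92  93  92  91  92  92 107 187]
 [219 198 136  92  91  91  91  90  91  93  91  93 181]]
```

Request:
play_rows([
  [0.002,0.0002,0,0,0,0],
  [0.002,0.0002,0,0,0,0],
  [0,0,0,0,0,0],
  [0,0,0,0,0,0],
])

```text
clock: 19.9
tool_pos: [0.5399, -0.0087, 0.0272]
orientation: [179.9, 0.4, 5.9]
force: [-11.9, -1.3, 7.5]
opening: 0.0006
gripper_force: 6.0
```

```bash
python3 - <<'E'
from h import *
m=np.load("w8m.npy",allow_pickle=True).item();T=np.linalg.inv(m["world_to_cam"]);print(T.round(3),m["fx"],m["k1"])
# vial middle from scene+depthless top: ray on z=.068
print(onplane(camera_model("top"),305.5,147.2,.07))
E
```

```text
[[ 0.105 -0.949 -0.298  0.577]
 [-0.995 -0.1   -0.032 -0.004]
 [ 0.     0.299 -0.954  0.246]
 [ 0.     0.     0.     1.   ]] 306.77591789851715 -0.0005011253934764827
[0.76656177 0.01601671 0.07      ]
```

Request:
play_rows([
  [-0.01,-0.001,0,0,0,0],
  [-0.01,-0.001,0,0,0,0],
  [0,0,0.03,0,0,0],
  [0,0,0.06,0,0,0],
  [0,0,0.06,0,0,0],
  [0.03,0.003,0,0,0,0],
  [0.05,0.005,0,0,0,0],
  [0.05,0.005,0,0,0,0],
  [0.05,0.005,0,0,0,0],
  [0.022,0.0025,0,0,0,0],
])

```text
clock: 20.9
tool_pos: [0.6925, 0.0078, 0.1475]
orientation: [180.0, -0.1, 6.0]
force: [-0.2, -0.5, -0.5]
opening: 0.0004
gripper_force: 0.0
```

Request:
play_rows([
  [0,0,0,0,0,0],
  [0,0,0,0,0,0],
  [0,0,0,0,0,0],
  [0,0,0,0,0,0],
  [0,0,0,0,0,0],
  [0,0,0,0,0,0],
])

```text
clock: 21.5
tool_pos: [0.6891, 0.0074, 0.1482]
orientation: [-180.0, -0.0, 6.0]
force: [0.3, 0.6, -0.1]
opening: 0.0001
gripper_force: 0.0
```

```bash
python3 - <<'E'
from h import *
o=get_obs();m=camera_model("wrist");p,d=snapshot("wrist");cv2.imwrite("pics/w12.png",p);np.save("w12.npy",d);np.save("w12m.npy",m,allow_pickle=True)
print(o["clock"],o["tool_pos"],o["orientation"],o["force"],np.linalg.inv(m["world_to_cam"])[:3,3])
E
python3 b.py t12
```

```text
21.5 [0.68908218 0.00736356 0.14820624] [-1.79996154e+02 -3.54788125e-02  6.01675695e+00] [ 0.34934883  0.56380125 -0.11918234] [0.76967303 0.01584073 0.28798986]
t12 154.78 156.57 centre 155.67 off mm -20.35
21.55 [0.6891 0.0074 0.1481] [0.5 0.8 0.2]
```

View pics/w12.png

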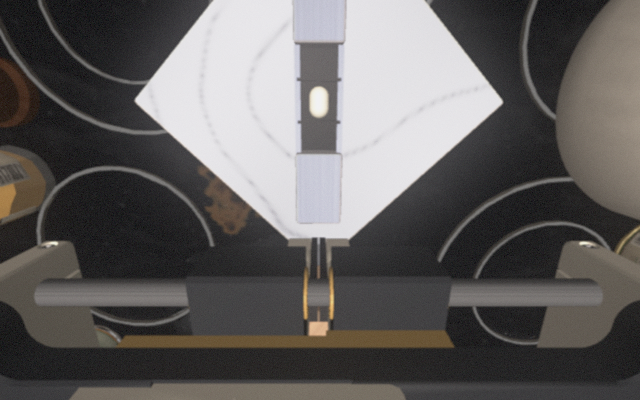

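The vial is clear from above: the lines are at rows ~79 and ~122, and the bubble spans rows ~86–117. Now to measure at sub-pixel level.

```bash
cat > wv.py <<'E'
from h import *
import sys
def meas(p,m):
    v=cv2.cvtColor(p,cv2.COLOR_BGR2GRAY).astype(float)
    b=v[40:160,314:324].mean(1);n=np.r_[0:120]
    on=np.where((b>160))[0];on=on[(on>25)&(on<100)]
    # bubble: middle run
    runs=np.split(on,np.where(np.diff(on)>1)[0]+1);r=max(runs,key=len)
    h=(b[r].max()+np.median(b[r[0]-6:r[0]-2]))/2
    a=r[0]-2+np.interp(h,b[r[0]-2:r[0]+3],[0,1,2,3,4]); e=r[-1]+2-np.interp(h,b[r[-1]+2:r[-1]-3:-1],[0,1,2,3,4])
    s=np.r_[v[40:160,304:308].T,v[40:160,330:334].T].mean(0)
    def dip(c):
        i=np.arange(c-5,c+6);w=np.clip(np.median(s[c-12:c+13])-s[i]-4,0,None);return (i*w).sum()/w.sum()
    l1,l2=dip(39),dip(82)
    z=lambda r:(lambda q:q[0]*.9946+q[1]*.1037)(onplane(m,318.5,40+r,.066))
    A,E,L1,L2=map(z,(a,e,l1,l2))
    print("rows",np.round([a+40,e+40,l1+40,l2+40],2),"len",(A-E)*1e3,"lines",(L1-L2)*1e3,"offset mm",1e3*((A+E)/2-(L1+L2)/2)*28e-3/(L1-L2))
if len(sys.argv)>1:
    m=camera_model("wrist");p,_=snapshot("wrist");cv2.imwrite(f"pics/{sys.argv[1]}.png",p);o=get_obs();print(o["clock"],o["tool_pos"].round(4))
else: m=np.load("w12m.npy",allow_pickle=True).item();p=cv2.imread("pics/w12.png");v=cv2.cvtColor(p,cv2.COLOR_BGR2GRAY);print(v[74:84,298:340:3]);print(v[117:127,298:340:3])
meas(p,m)
E
python3 wv.py
```

```text
[[208 116 104 106 105 106 106 105 108 108 100 106 108 136]
 [209 111 108 107 102 106 106 105 104 103 106 104 105 135]
 [201 112 106 108 106 108 107 104 108 105 108 105 105 134]
 [171 107 106 106 105 104 109 109 106 107 106 103 103 129]
 [130 111 109 105 107 108 107 106 107 105 105 106 106 115]
 [108 103 106 108 106 106 103 103 105 104 103 105 105 103]
 [129 102 102  99 103 103 103 106 102 106 107  99 105 107]
 [185 110 101 105 102 104 105 103 100 100  97  96  98 124]
 [209 122 107 103 105 106 104 105 101 101  99 101 100 143]
 [211 118 108 108 103 104 107 104 102 103 105 104 105 151]]
[[212 127 100 101 100 108 146 161 125  96 100 100  96 185]
 [213 125 102  98 101 100 113 120 106 100 101  96 101 184]
 [209 122 101 108 104 103 102 102  99  99  97  99  96 175]
 [174 119 102 102 102 102  97 100  97  95  97  94  94 142]
 [139 103 102 103 101  99  97  99  98  99  96  96  97 108]
 [127 103 100 101  99 101 100  99  99  98  99 101  99  98]
 [164 109 103  98  98 100  96 101 100 100  99 101  99 124]
 [200 128 100 102 101  99  99 100 102  98 101  99  98 168]
 [212 130 102 103  99 100  97  99 100  98  98  97 100 182]
 [214 132 105 102 100 104  98 101  94 101  96  95  97 185]]
rows [ 86.57 116.18  81.      nan] len 19.440158499783756 lines nan offset mm nanwv.py:13: RuntimeWarning: invalid value encountered in scalar divide
  i=np.arange(c-5,c+6);w=np.clip(np.median(s[c-12:c+13])-s[i]-4,0,None);return (i*w).sum()/w.sum()
```

```bash
sed -i 's/304:308/296:299/; s/330:334/339:342/; s/s\[i\]-4/s[i]-15/' wv.py; python3 wv.py | tail -1; sed -n 1,3p /dev/null; python3 wv.py w13
```

```text
rows [ 86.57 116.18  79.   121.76] len 19.440158499783756 lines 28.030770104674474 offset mm -0.5071490494838181
21.65 [0.6892 0.0074 0.1479]
rows [ 86.68 116.39  79.31 121.71] len 19.487668787251277 lines 27.772960215947997 offset mm -0.5383316576373174
```

Request:
play_rows([
  [0.019,0.002,0,0,0,0],
  [0,0,0,0,0,0],
  [0,0,0,0,0,0],
  [0,0,0,0,0,0],
  [0,0,0,0,0,0],
])

```text
clock: 22.15
tool_pos: [0.7041, 0.0089, 0.1477]
orientation: [-180.0, 0.0, 6.0]
force: [-0.2, 0.4, -0.4]
opening: 0.0003
gripper_force: 0.0
```

```bash
python3 - <<'E'
from h import *
m=camera_model("wrist");v=0
for i in range(6): p,_=snapshot("wrist");v=v+cv2.cvtColor(p,cv2.COLOR_BGR2GRAY).astype(float)/6
cv2.imwrite("pics/w14.png",p);np.save("w14.npy",v)
o=get_obs();print(o["clock"],o["tool_pos"].round(4),np.linalg.inv(m["world_to_cam"])[:3,3].round(4))
print(v[75:160,314:324].mean(1).round(0));print(v[75:160,296:299].mean(1).round(0));print(v[75:160,339:342].mean(1).round(0))
E
```

```text
22.45 [0.7044 0.0089 0.1478] [0.7848 0.0174 0.2875]
[107. 106. 106. 105. 106. 106. 106. 106. 105. 105. 105. 105. 105. 105.
 105. 104. 104. 104. 104. 104. 104. 104. 103. 104. 103. 103. 103. 103.
 103. 103. 102. 102. 101. 110. 148. 195. 221. 232. 237. 239. 240. 240.
 241. 241. 241. 241. 241. 241. 241. 241. 241. 241. 241. 241. 241. 241.
 241. 240. 239. 237. 233. 225. 209. 177. 133. 103.  95.  92.  94.  95.
  96.  95.  95.  95.  95.  95.  95.  94.  94.  94.  93.  94.  93.  93.
  93.]
[207. 207. 207. 207. 207. 207. 207. 207. 208. 207. 208. 208. 208. 208.
 208. 208. 208. 209. 208. 209. 208. 208. 209. 209. 210. 204. 180. 155.
 156. 182. 203. 210. 210. 210. 210. 211. 211. 211. 211. 212. 211. 212.
 211. 211. 212. 212. 212. 212. 212. 212. 213. 212. 212. 213. 213. 212.
 213. 213. 213. 213. 213. 213. 213. 214. 213. 214. 209. 190. 177. 179.
 197. 211. 214. 214. 214. 214. 214. 214. 214. 215. 214. 214. 214. 215.
 215.]
[205. 206. 207. 207. 206. 207. 207. 206. 207. 206. 207. 207. 207. 208.
 208. 208. 208. 208. 208. 209. 209. 209. 210. 209. 209. 205. 185. 159.
 152. 172. 201. 210. 210. 210. 211. 210. 210. 211. 211. 210. 211. 211.
 211. 211. 211. 211. 212. 212. 211. 212. 211. 212. 212. 212. 212. 212.
 213. 213. 213. 213. 213. 213. 214. 213. 213. 214. 212. 200. 188. 186.
 195. 209. 214. 214. 215. 215. 215. 215. 215. 216. 215. 215. 215. 216.
 216.]
```

The view directly above the vial gives the bubble about 0.5 mm from midway, which is settled and well between the lines. The second view's 0.24 mm differs only by parallax. I'll move the arm clear, recheck and hand in.

Request:
play_rows([
  [-0.019,-0.002,0,0,0,0],
  [0,0,0,0,0,0],
  [0,0,0,0,0,0],
  [0,0,0,0,0,0],
])

```text
clock: 22.85
tool_pos: [0.6898, 0.0074, 0.1479]
orientation: [180.0, -0.0, 6.0]
force: [0.5, 0.8, 0.2]
opening: 0.0002
gripper_force: 0.0
```

```bash
python3 wv.py w15; python3 wv.py w16
```

```text
22.9 [0.6897 0.0074 0.1478]
rows [ 88.25 117.83  80.07 122.6 ] len 19.44887690965502 lines 27.883196893400907 offset mm -0.9833515923775439
22.95 [0.6897 0.0074 0.1477]
rows [ 88.09 117.77  79.99 122.54] len 19.500971392195865 lines 27.876854113129124 offset mm -0.9599505935255218
```

Request:
play_rows([
  [0,0,0.04,0,0,0],
  [0,0,0.05,0,0,0],
  [-0.05,0,0.03,0,0,0],
  [-0.06,0,0,0,0,0],
  [-0.06,0,0,0,0,0],
  [0,0,0,0,0,0],
  [0,0,0,0,0,0],
  [0,0,0,0,0,0],
])

```text
clock: 23.75
tool_pos: [0.5543, 0.0076, 0.2442]
orientation: [-180.0, -0.1, 6.0]
force: [-0.6, -0.0, -1.0]
opening: 0.0006
gripper_force: 0.0
```

The reading drifted from -0.5 to -0.97 mm, so I'll measure again before handing in.

Request:
play_rows([
  [0.06,0,0,0,0,0],
  [0.06,0,0,0,0,0],
  [0.05,0,-0.04,0,0,0],
  [0,0,-0.05,0,0,0],
  [0,0,-0.03,0,0,0],
  [0,0,0,0,0,0],
  [0,0,0,0,0,0],
  [0,0,0,0,0,0],
  [0,0,0,0,0,0],
])

```text
clock: 24.65
tool_pos: [0.6895, 0.0076, 0.1507]
orientation: [-180.0, -0.2, 6.0]
force: [-0.6, 0.1, 0.6]
opening: 0.0003
gripper_force: 0.0
```

```bash
python3 wv.py w17; python3 wv.py w18; python3 - <<'E'
from h import *
m=camera_model("wrist");p,d=snapshot("wrist")
v=cv2.cvtColor(p,cv2.COLOR_BGR2GRAY)
print(v[80:125,318]);print(v[70:130,297]);
E
```

```text
24.7 [0.6892 0.0076 0.1506]
rows [ 88.68 117.85  80.49 122.27] len 19.451659981969406 lines 27.77126282617637 offset mm -1.1263083815100172
24.75 [0.689  0.0076 0.1503]
rows [ 88.24 117.42  79.92 122.11] len 19.425395018265014 lines 28.00422726290619 offset mm -1.0679594662175862
[105 101 103 105 106 104 112 149 210 231 237 239 240 241 241 241 241 241
 241 242 241 241 242 242 241 241 242 242 241 241 241 241 241 238 235 229
 218 190 153 114 103  98 100 102  97]
[206 206 211 209 211 209 208 204 176 162 165 193 206 210 210 210 211 208
 212 211 209 212 210 212 211 209 210 209 209 211 211 213 210 213 214 212
 209 213 213 213 213 215 210 212 213 212 210 211 215 211 201 192 190 202
 209 215 215 214 213 213]
```

Request:
play_rows([
  [-0.05,-0.0055,0,0,0,0],
  [-0.05,-0.0055,0,0,0,0],
  [-0.0525,-0.0059,0,0,0,0],
  [0,0,0,0,0,0],
  [0,0,0,0,0,0],
  [0,0,-0.04,0,0,0],
  [0,0,-0.02,0,0,0],
  [0,0,0,0,0,0],
  [0,0,0,0,0,0],
  [0,0,0,0,0,0],
], gripper=0.4)

```text
clock: 25.8
tool_pos: [0.5676, -0.0059, 0.1016]
orientation: [-180.0, -0.1, 6.0]
force: [-0.5, -0.7, 0.6]
opening: 0.0612
gripper_force: 0.0
```

```bash
python3 - <<'E'
from h import *
m=camera_model("wrist");p,d=snapshot("wrist");cv2.imwrite("pics/w19.png",p);o=get_obs();print(o["clock"],o["tool_pos"].round(4),o["opening"])
hsv=cv2.cvtColor(p,cv2.COLOR_BGR2HSV)
k=((hsv[...,1]>45)&(hsv[...,2]>130)).astype(np.uint8);k[:100]=0;k[240:]=0;k[:,:260]=0;k[:,380:]=0
c=max(cv2.findContours(k,0,1)[0],key=cv2.contourArea);print(cv2.boundingRect(c))
x,y,w,h=cv2.boundingRect(c);r=y+h-1;print(onplane(m,x+w/2,r,.045))
E
```

```text
25.85 [ 0.5674 -0.0059  0.1016] 0.06121299880543423
(292, 111, 53, 129)
[ 0.55851992 -0.00724884  0.045     ]
```

Request:
play_rows([
  [0,0,-0.045,0,0,0],
  [0,0,-0.03,0,0,0],
  [0,0,-0.0175,0,0,0],
  [0,0,0,0,0,0],
  [0,0,0,0,0,0],
  [0,0,0,0,0,0],
])

```text
clock: 26.45
tool_pos: [0.5674, -0.0059, 0.0279]
orientation: [-180.0, -0.1, 6.0]
force: [-0.2, -0.0, -0.8]
opening: 0.0613
gripper_force: 0.0
```

Request:
play_rows([
  [0,0,0,0,0,0],
  [0,0,0,0,0,0],
  [0,0,0,0,0,0],
  [0,0,0,0,0,0],
  [0,0,0,0,0,0],
  [0,0,0,0,0,0],
], gripper=-1)

```text
clock: 27.05
tool_pos: [0.5664, -0.0061, 0.0268]
orientation: [180.0, -0.0, 6.0]
force: [-1.2, 0.9, 5.2]
opening: 0.0362
gripper_force: 30.0
```

Gripped. Draw back about 2 mm, then let go and withdraw.

Request:
play_rows([
  [-0.0013,-0.00013,0,0,0,0],
  [-0.0013,-0.00013,0,0,0,0],
  [0,0,0,0,0,0],
  [0,0,0,0,0,0],
  [0,0,0,0,0,0],
])

```text
clock: 27.55
tool_pos: [0.5651, -0.0061, 0.0267]
orientation: [-180.0, -0.1, 6.0]
force: [6.2, 1.4, -0.1]
opening: 0.0357
gripper_force: 30.0
```

Request:
play_rows([
  [-0.0012,-0.00012,0,0,0,0],
  [0,0,0,0,0,0],
  [0,0,0,0,0,0],
  [0,0,0,0,0,0],
])

```text
clock: 27.95
tool_pos: [0.564, -0.0062, 0.0268]
orientation: [-180.0, -0.1, 6.0]
force: [5.3, 0.1, 1.0]
opening: 0.0357
gripper_force: 30.0
```

Request:
play_rows([
  [0,0,0,0,0,0],
  [0,0,0,0,0,0],
  [0,0,0,0,0,0],
  [0,0,0,0,0,0],
  [0,0,0.03,0,0,0],
  [0,0,0.06,0,0,0],
  [0,0,0.06,0,0,0],
  [0.05,0.0055,0,0,0,0],
  [0.05,0.0055,0,0,0,0],
  [0.054,0.0059,0,0,0,0],
], gripper=0.4)

```text
clock: 28.95
tool_pos: [0.6874, 0.0072, 0.1477]
orientation: [-180.0, -0.1, 6.0]
force: [0.8, 0.2, 0.4]
opening: 0.0615
gripper_force: 0.0
```

Request:
play_rows([
  [0,0,0,0,0,0],
  [0,0,0,0,0,0],
  [0,0,0,0,0,0],
  [0,0,0,0,0,0],
  [0,0,0,0,0,0],
  [0,0,0,0,0,0],
  [0,0,0,0,0,0],
  [0,0,0,0,0,0],
  [0,0,0,0,0,0],
  [0,0,0,0,0,0],
])

```text
clock: 29.95
tool_pos: [0.6865, 0.0071, 0.1465]
orientation: [180.0, -0.0, 6.0]
force: [-1.0, 0.1, 0.3]
opening: 0.0613
gripper_force: 0.0
```

```bash
python3 wv.py w20; python3 wv.py w21
```

```text
30.0 [0.6865 0.0071 0.1465]
rows [ 82.31 112.34  75.16 118.18] len 19.40643761373351 lines 27.77480247241082 offset mm -0.28447088993782976
30.05 [0.6865 0.007  0.1465]
rows [ 82.31 112.33  75.15 118.22] len 19.394932512257878 lines 27.80659518573847 offset mm -0.2693090818296167
```

Request:
play_rows([
  [0,0,0,0,0,0],
  [0,0,0,0,0,0],
  [0,0,0,0,0,0],
  [0,0,0,0,0,0],
  [0,0,0,0,0,0],
  [0,0,0,0,0,0],
  [0,0,0,0,0,0],
  [0,0,0,0,0,0],
  [0,0,0,0,0,0],
  [0,0,0,0,0,0],
])

```text
clock: 31.05
tool_pos: [0.6865, 0.007, 0.1465]
orientation: [-180.0, 0.0, 6.0]
force: [-1.0, -0.7, 0.4]
opening: 0.0612
gripper_force: 0.0
```

```bash
python3 wv.py w22; python3 wv.py w23
```

```text
31.1 [0.6865 0.0071 0.1465]
rows [ 82.16 112.28  75.18 118.17] len 19.463951704036365 lines 27.759432443560826 offset mm -0.21883430508427656
31.15 [0.6865 0.007  0.1465]
rows [ 82.16 112.26  75.16 118.19] len 19.451223262013762 lines 27.78954243464038 offset mm -0.20550638413078498
```

The bubble has settled 0.2 mm from midway. I'll raise the arm clear, check the bystanders and hand in.

Request:
play_rows([
  [0,0,0.04,0,0,0],
  [0,0,0.05,0,0,0],
  [-0.03,0,0.03,0,0,0],
  [-0.04,0,0,0,0,0],
  [0,0,0,0,0,0],
  [0,0,0,0,0,0],
  [0,0,0,0,0,0],
  [0,0,0,0,0,0],
  [0,0,0,0,0,0],
])

```text
clock: 32.05
tool_pos: [0.6309, 0.007, 0.2417]
orientation: [180.0, 0.1, 6.0]
force: [0.2, 0.5, 0.4]
opening: 0.061
gripper_force: 0.0
```

```bash
python3 - <<'E'
from h import *
p,_=snapshot("top");a=cv2.imread("pics/top0.png");f=lambda p,s:p[s].astype(np.float32).mean(2)
for s in (np.s_[170:200,420:465],np.s_[165:205,178:220],np.s_[130:170,180:220],np.s_[243:275,198:236]): print(np.round(cv2.phaseCorrelate(f(a,s),f(p,s))[0],2))
o=get_obs();print(o["clock"],o["force"].round(1));print(close_job())
E
```

```text
[ 0.55 -0.02]
[ 0.08 -0.35]
[ -6.87 -18.33]
[ 0.03 -0.03]
32.1 [ 0.3  0.  -0.2]
the job is handed in; nothing more can be done
None
```

The wedge is under the low corner, released, and the bubble had settled about 0.2 mm from midway. I handed the job in at 32 s with the arm clear; one early push, with the wedge gripped, met about 20 N, so I backed off and pushed on its heel instead. Before/after pictures show both tins and the honey jar within about a pixel of where they began, but the check on the pepper mill gave no usable match.

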